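# Lay out a parts kit on its outlined pads

### The job

Lay out the kit for assembly: put each of the four loose parts (flanged casting, bolt, nut, bearing ring) flat on the white pad that carries its black outline, centred on the outline, the casting standing upright with its square base in line with the printed square, and the bolt's head on the printed head. Leave the yellow tape measure where it is, and let go of every part.

Things in the scene. Friction and masses are not known exactly. Their poses are not given: they have to be found in the camera images.
- casting_center (a point): Dark cast part standing upright: a round hub 42 mm in diameter on a 46 x 48 mm square flange about 9 mm thick with a small screw hole at each corner; 56 mm high in all. The point is on the hub's axis, 28 mm above the underside. z is up along the hub; x and y lie along the flange's sides (46 mm in x, 48 mm in y). Grip the hub, above the flange. About 0.6 kg.
- ring_center (a point): Pale steel bearing ring lying flat, 56 mm outside diameter, about 34 mm bore, 22 mm high. The point is its centre, half-way up; z is the ring's axis. Grip across the outside. About 0.24 kg.
- bolt_center (a point): Pale hexagon bolt lying on its side, 87 mm long, shank 21 mm in diameter, hexagon head 36 mm across and 15 mm thick. The point is on the shank's axis, about 14 mm above the surface it lies on, 6 mm from the bolt's mid-length towards the head. y runs along the shank from the head to the threaded end: the head spans y = -37 to -22 mm and the thread ends at y = +49 mm from this point. Grip the shank at this point. About 0.3 kg.
- nut_center (a point): Pale hexagon nut lying flat, 30 mm across the flats, 35 mm across the corners, 16 mm high. The point is its centre, half-way up; z is the nut's axis. Two of the flats face along its +x and -x (the others every 60 degrees). About 0.08 kg.
- casting_pad: Fixed white plate screwed to the bench, 76 x 76 mm, 6 mm thick, with a black printed outline of the casting from above: a black square, 51 x 53 mm, with a white circle and four small white dots. Origin at the centre of its underside, on the bench top (the top face is 6 mm above it), z up; x and y along the plate's sides and the printed square. The outline is centred on the origin.
- ring_pad: Fixed white plate screwed to the bench, 76 x 76 mm, 6 mm thick, with a black printed outline of the ring: a black disc 60 mm across with a white middle 31 mm across. Origin at the centre of its underside, on the bench top (the top face is 6 mm above it), z up; the outline is centred on the origin.
- nut_pad: Fixed white plate screwed to the bench, 76 x 76 mm, 6 mm thick, with a black printed outline of the nut: a black hexagon 34 mm across the flats with a white middle 21 mm across. Origin at the centre of its underside, on the bench top (the top face is 6 mm above it), z up; the outline is centred on the origin.
- bolt_pad: Fixed white plate screwed to the bench, 60 x 110 mm, 6 mm thick, with the black outline of the bolt: a wide bar (the head) at one end of a narrow shank, with white thread lines at the other end. Origin at the centre of its underside, on the bench top (the top face is 6 mm above it), z up; y runs along the outline from head to threaded end. The outline is centred on the origin, so with the bolt centred on it the bolt's listed point is over y = -6 mm.
- bolt_pad_head (a point): The printed bolt head on the bolt pad: a point in its middle, on the pad's top face, 36 mm from the pad's centre.
- tape_measure_center (a point): Yellow pocket tape measure with black dial, standing on its base, loose, 37 mm thick (x), 73 mm long (y), 64 mm high; a bystander that must stay where it is. The point is its centre, half-way up.
Mind the look-alikes: they are no part of the job. What is shaped like the part that bears bolt_center but green is not meant. What is shaped like the part that bears nut_center but brown is not meant.

How it is judged:
By the outcome, as a careful person would: the job done as asked, in the order asked, and still so for the second after the job is handed in, with the robot touching nothing.
It also fails if it takes over 90 s, if anything falls off the work surface, if the arm or the gripper's body presses on something with over 40 N, if the wrist force passes 120 N, or if a joint passes its speed limit or range.

### The arm

A 7-joint arm with a two-finger parallel gripper is mounted at the origin on the work surface; the furniture and walls round the work are solid. World frame = base frame: x ahead of the robot, y to its left, z up, the work surface at z = 0. Lengths are in mm, angles in rad, forces in N, time in s.
With the tool pointing down it reaches from about 400 to 750 mm from the base axis. Payload 19.5 kg.
Tool frame: the origin (TCP) lies on the centre line of the jaws, within the pads' length; the fingertips stand env.tcp_to_tips ahead of it and the grasp point (between the pads) lies 5 mm behind it (env.tcp_to_tips is the distance from the TCP to the fingertips, in mm); y points along the fingers, x is the direction in which the jaws open and shut, and the axes are right-handed (so a half turn about y gives the same grasp; the last joint's range is limited). The gripper opens to 85 mm and grips with 20 to 120 N. Pads are 22 mm wide; open, the fingers measure 114 mm over their backs; the gripper's body (76 mm by 85 mm) begins 54 mm behind the grasp point. The pads swing forward as they close: fully open they stand 13 mm farther back than shut.
Start: joints at [-1.212, 0.707, -0.028, 1.485, 0.022, 0.951, -0.075], TCP at [224.325, 529.41, 245.268] pointing down, gripper open.
Joint ranges: [-2.71, 2.71], [-0.32, 2.16], [-1.57, 1.52], [0, 2.45], [-1.46, 4.6], [0, 2.02], [-2.83, 2.83]. Speed limits (rad/s): [1.89, 1.89, 2.57, 2.57, 3.01, 3.01, 3.01].

### API

Orientations are given as a unit quaternion [w, x, y, z].
In Python, from bench import env, claw, eyes, job gives the robot as it stands. Calls block until the motion is done:
- env.movep(position, orientation): joint-space move of the TCP to a pose.
- env.move_l(position, rotation=None, v=150, threshold=None): straight line of the TCP; rotation=None keeps the orientation; v is the mean speed in mm/s. With threshold (N) it stops when the force on the tool has changed by that much, and returns True; else False.
- env.set_joints(angles): joint-space move.
- claw.open_jaws() and claw.grasp(newtons=None): open the fingers fully, or close them until they stop; newtons is the grip in N (None keeps the last).
- env.pause(seconds).
- env.ik(position, orientation): joint angles nearest the present ones, or None.
- env.read_state(): the state.
- eyes.camera(name): name is "scene" or "top" or "wrist"; returns the picture (420x560x3 uint8, blue, green, red); there is no depth.
- eyes.camera_model(name): a dict with "vertical_fov" (degrees; the focal length in pixels is half the picture's height over the tangent of half this angle, whatever the lens; pixels are square), "cx", "cy" (the principal point, pixels), "T" (4x4, takes a point from camera to world coordinates). Camera axes: x right, y down, z forward; pixel columns grow to the right and rows downward; lengths in mm; the calibration is good to about 2 mm. The wrist camera is an equidistant fisheye: a pixel r from the principal point sees the ray r / f radians off the axis. A picture is of the moment at which its call begins: read the wrist's pose just before it. camera_model takes no time and is no camera call; for the wrist camera it gives the pose at the moment of the call.
A pose or a line that the arm cannot do raises env.IKError and nothing moves.
- job.finish_job(): hands the job in, once; it reports no verdict.
The state is a dict: "time": time; "joint_positions": joint angles; "joint_vel": joint speeds; "effort": joint torques, N m; "tool_pos": TCP position; "tool_rot": TCP orientation; "contact_force": force on the tool from outside, world axes, zero at the start; "moment": the same for the moment, N m; "grip_width": finger opening in mm.
Only numpy, scipy, OpenCV 4.12 (cv2) and the standard library are available. Lean on these libraries where they do the work, as an engineer would, in place of code of your own. Each camera call takes 0.05 s, during which the arm holds its last target.

## Working session

There is one attempt and no reset: what is moved stays moved. The work goes in short steps, each a Python script; the robot and the scene stay as the last script left them, time stands still between calls to the robot, and variables do not carry over. Pictures are saved under pics/ and viewed, and the job is handed in when it is done.

```bash
mkdir -p pics; ls; python3 - <<'E'
from bench import env,claw,eyes,job
import cv2
s=env.read_state();print(s['time'],s['tool_pos'],s['tool_rot'],s['grip_width'],env.tcp_to_tips)
for n in ['scene','top','wrist']:
    m=eyes.camera_model(n);print(n,m)
    cv2.imwrite(f'pics/{n}0.png',eyes.camera(n))
E
```

```text
pics
0.0 [224.24936235 529.20574795 244.8396266 ] [-0.58929771  0.58974783  0.390158   -0.39077161] 85.18520476703749 14.0
scene {'vertical_fov': 57.504263916405684, 'cx': 281.0465888624687, 'cy': 213.06408285241935, 'T': array([[ 6.78201067e-01, -5.16849814e-01,  5.22407487e-01,
        -4.86843634e+01],
       [-7.34819918e-01, -4.68139573e-01,  4.90800395e-01,
        -5.66324021e+02],
       [-9.11047509e-03, -7.16736779e-01, -6.97284296e-01,
         6.53228361e+02],
       [ 0.00000000e+00,  0.00000000e+00,  0.00000000e+00,
         1.00000000e+00]])}
top {'vertical_fov': 54.41076748795824, 'cx': 275.1873393944, 'cy': 213.48873527038353, 'T': array([[-5.18771970e-03, -9.97706673e-01,  6.74869012e-02,
         3.13693611e+02],
       [-9.99925869e-01,  5.91901159e-03,  1.06406164e-02,
        -1.74261211e+02],
       [-1.10156697e-02, -6.74266978e-02, -9.97663418e-01,
         9.23077394e+02],
       [ 0.00000000e+00,  0.00000000e+00,  0.00000000e+00,
         1.00000000e+00]])}
wrist {'vertical_fov': 65.70646984690485, 'cx': 285.03177408735996, 'cy': 206.43192125919356, 'T': array([[ 3.90227527e-01,  8.80352012e-01,  2.69634590e-01,
         1.54917239e+02],
       [ 9.20716699e-01, -3.72546001e-01, -1.16147482e-01,
         5.58272366e+02],
       [-1.79938138e-03,  2.93581014e-01, -9.55932503e-01,
         3.72719718e+02],
       [ 0.00000000e+00,  0.00000000e+00,  0.00000000e+00,
         1.00000000e+00]])}
```

View pics/top0.png

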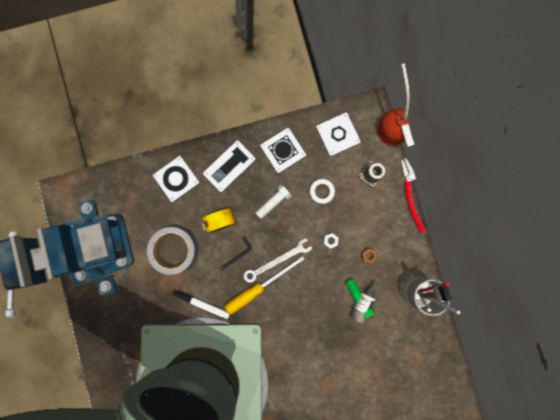

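View pics/scene0.png

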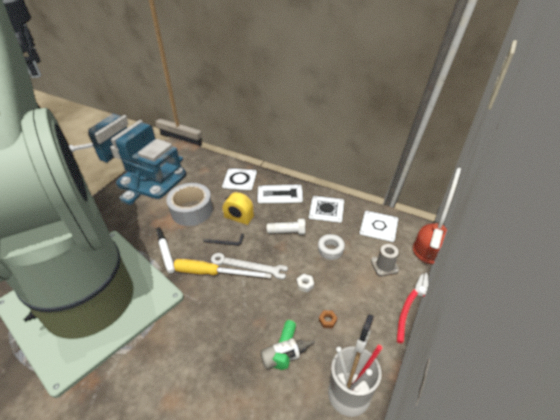

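View pics/wrist0.png

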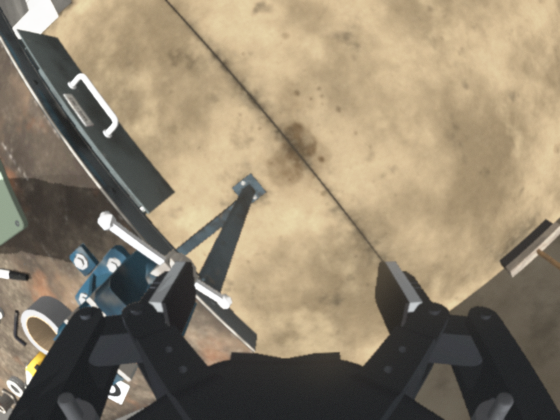

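```bash
cat > h.py <<'E'
import numpy as np, cv2
def ray(m,u,v,fish):
    f=210/np.tan(np.radians(m['vertical_fov']/2))
    a=np.array([(u-m['cx'])/f,(v-m['cy'])/f])
    if fish:
        r=np.hypot(*a); d=np.array([*(a/r*np.sin(r) if r>1e-9 else a),np.cos(r)])
    else: d=np.array([a[0],a[1],1.])
    T=np.array(m['T']); return T[:3,3],T[:3,:3]@d
def px2w(m,u,v,z,fish=False):
    o,d=ray(m,u,v,fish); return o+d*(z-o[2])/d[2]
def w2px(m,p,fish=False):
    T=np.array(m['T']); c=T[:3,:3].T@(np.array(p,float)-T[:3,3])
    f=210/np.tan(np.radians(m['vertical_fov']/2))
    if fish:
        r=np.hypot(c[0],c[1]); t=np.arctan2(r,c[2]); return np.array([m['cx']+f*t*c[0]/r,m['cy']+f*t*c[1]/r])
    return np.array([m['cx']+f*c[0]/c[2],m['cy']+f*c[1]/c[2]])
E
python3 - <<'E'
import cv2
i=cv2.imread('pics/top0.png')
c=i[105:285,145:405]; cv2.imwrite('pics/topc.png',cv2.resize(c,None,fx=3,fy=3,interpolation=cv2.INTER_CUBIC))
from bench import eyes
from h import *
m=eyes.camera_model('top')
for n,u,v,z in [('ringpad',175.5,178.5,6),('boltpad',229,166,6),('castpad',283,150,6),('nutpad',338.5,133.5,6),('cast',373,173,28),('ring',322,190,22),('bolt',273,202,14),('nut',331,241,16),('tape',218,220,40),('brown',369,256,16),('green',358,297,10)]:
    p=px2w(m,u,v,z); print(n,p.round(0),np.hypot(p[0],p[1]).round())
E
```

```text
ringpad [457.  61.   6.] 461.0
boltpad [484. -60.   6.] 488.0
castpad [ 520. -183.    6.] 552.0
nutpad [ 557. -310.    6.] 638.0
cast [ 462. -381.   28.] 599.0
ring [ 426. -269.   22.] 504.0
bolt [ 401. -160.   14.] 432.0
nut [ 313. -288.   16.] 425.0
tape [360. -41.  40.] 362.0
brown [ 280. -371.   16.] 465.0
green [ 190. -346.   10.] 395.0
```

View pics/topc.png

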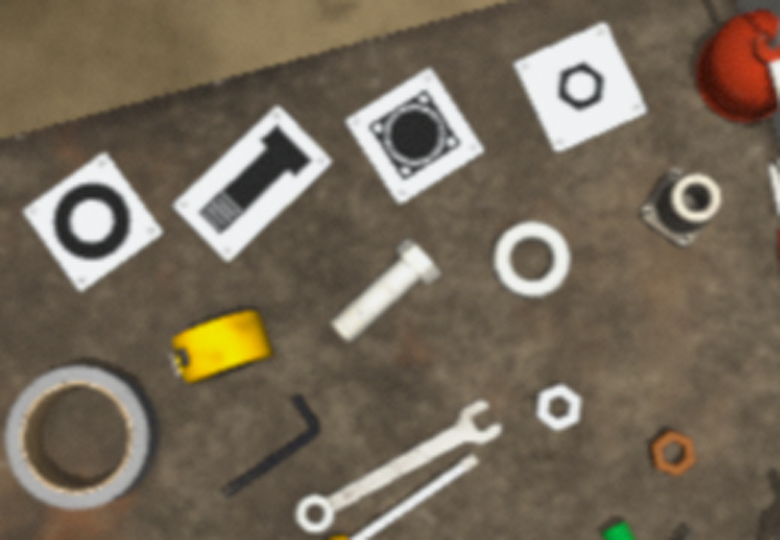

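```bash
cat >> h.py <<'E'
from scipy.spatial.transform import Rotation as R
def q(th):
    "tool y down, tool x at yaw th"
    x=np.array([np.cos(th),np.sin(th),0]);y=np.array([0,0,-1.]);z=np.cross(x,y)
    a=R.from_matrix(np.c_[x,y,z]).as_quat(); return [a[3],a[0],a[1],a[2]]
def yaw(qq):
    M=R.from_quat([qq[1],qq[2],qq[3],qq[0]]).as_matrix(); return np.arctan2(M[1,0],M[0,0]),M
E
python3 - <<'E'
from bench import env,eyes
from h import *
s=env.read_state(); y,M=yaw(s['tool_rot']);print(y,M.round(3))
T=eyes.camera_model('wrist')['T']
print('cam in tool',(M.T@(T[:3,3]-s['tool_pos'])).round(1),(M.T@T[:3,:3]).round(3))
for p in [(420,-60),(430,-270)]:
  for d in range(-180,180,30):
    j=env.ik([*p,220],q(np.radians(d))); print(p,d,None if j is None else np.round(j,2))
E
```

```text
1.1699829916524824 [[ 0.39  -0.    -0.921]
 [ 0.921 -0.001  0.39 ]
 [-0.001 -1.    -0.   ]]
cam in tool [  -0.5 -127.8   75.2] [[ 1.     0.    -0.001]
 [ 0.001 -0.294  0.956]
 [-0.    -0.956 -0.294]]
(420, -60) -180 [ 0.5   0.61 -0.73  2.02  0.61  0.73  2.52]
(420, -60) -150 [-0.53  0.9   1.3   2.05 -1.03  1.08 -1.33]
(420, -60) -120 [-0.4   0.69  0.85  2.05 -0.77  0.76 -1.15]
(420, -60) -90 [-0.28  0.61  0.6   2.05 -0.56  0.65 -0.87]
(420, -60) -60 [-0.19  0.58  0.44  2.04 -0.43  0.61 -0.51]
(420, -60) -30 [-0.11  0.56  0.29  2.04 -0.28  0.58 -0.15]
(420, -60) 0 [-0.02  0.55  0.14  2.04 -0.14  0.57  0.22]
(420, -60) 30 [ 0.07  0.54 -0.01  2.04  0.01  0.57  0.58]
(420, -60) 60 [ 0.16  0.54 -0.16  2.03  0.15  0.58  0.95]
(420, -60) 90 [ 0.25  0.55 -0.3   2.03  0.28  0.6   1.33]
(420, -60) 120 [ 0.34  0.56 -0.45  2.03  0.4   0.64  1.72]
(420, -60) 150 [ 0.42  0.59 -0.59  2.03  0.51  0.68  2.11]
(430, -270) -180 [-0.04  1.    1.3   1.78 -1.03  1.23 -1.58]
(430, -270) -150 [-0.    0.89  1.08  1.78 -0.9   1.06 -1.2 ]
(430, -270) -120 [-0.    0.89  1.08  1.78 -0.9   1.06 -0.68]
(430, -270) -90 [ 0.22  0.7   0.52  1.77 -0.46  0.79 -0.6 ]
(430, -270) -60 [ 0.3   0.67  0.36  1.77 -0.33  0.76 -0.22]
(430, -270) -30 [ 0.38  0.65  0.21  1.77 -0.19  0.74  0.16]
(430, -270) 0 [ 0.47  0.64  0.06  1.76 -0.05  0.73  0.55]
(430, -270) 30 [ 0.55  0.64 -0.1   1.76  0.09  0.74  0.93]
(430, -270) 60 [ 0.64  0.65 -0.25  1.76  0.22  0.76  1.33]
(430, -270) 90 [ 0.72  0.66 -0.4   1.76  0.34  0.79  1.73]
(430, -270) 120 [ 0.8   0.68 -0.54  1.75  0.46  0.83  2.13]
(430, -270) 150 [ 0.87  0.71 -0.69  1.75  0.57  0.89  2.55]
```

```bash
python3 - <<'E'
from bench import env,eyes
from h import *
import pickle
V={}
def snap(n):
    m=eyes.camera_model('wrist'); i=eyes.camera('wrist'); V[n]=m; cv2.imwrite(f'pics/{n}.png',i)
    print(n,env.read_state()['time'])
r=np.radians
env.movep([440,0,250],q(r(80)));print(env.read_state()['time'])
env.movep([405,-20,160],q(r(90)));snap('A')
env.movep([405,-250,160],q(r(90)));snap('B')
env.movep([350,-235,160],q(r(0)));snap('C')
pickle.dump(V,open('V.pkl','wb'))
E
```

```text
2.2083
A 2.7333
B 3.7167
C 4.7417
```

View pics/A.png

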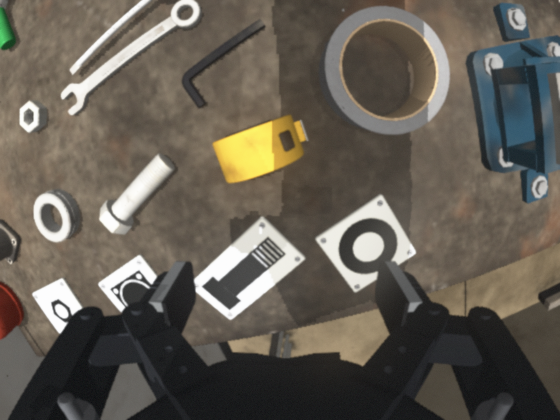

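View pics/B.png

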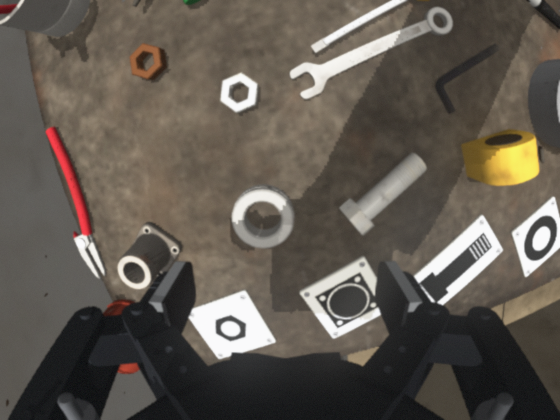

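View pics/C.png

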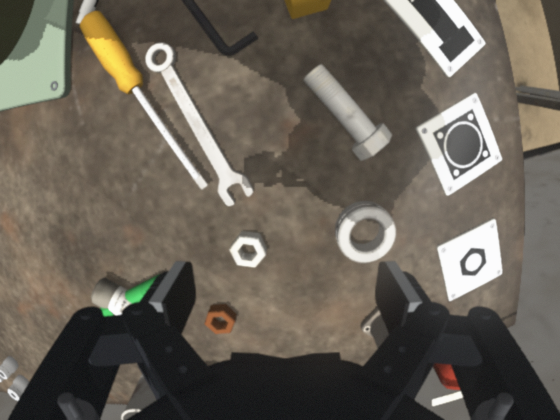

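```bash
cat >> h.py <<'E'
def ortho(img,m,x0,x1,y0,y1,z,s,fish=True):
    "map: rows: x from x1 down to x0; cols: y from y1 to y0; s px/mm"
    H=int((x1-x0)*s);W=int((y1-y0)*s)
    X=x1-(np.arange(H)+.5)/s; Y=y1-(np.arange(W)+.5)/s
    XX,YY=np.meshgrid(X,Y,indexing='ij')
    P=np.stack([XX,YY,np.full_like(XX,z)],-1)
    T=np.array(m['T']); c=(P-T[:3,3])@T[:3,:3]
    f=210/np.tan(np.radians(m['vertical_fov']/2))
    if fish:
        r=np.hypot(c[...,0],c[...,1]); t=np.arctan2(r,c[...,2]); k=f*t/r
    else: k=f/c[...,2]
    return cv2.remap(img,(m['cx']+k*c[...,0]).astype('f4'),(m['cy']+k*c[...,1]).astype('f4'),cv2.INTER_CUBIC)
def label(o,t): cv2.putText(o,t,(5,15),0,.5,(0,0,255),1); return o
E
python3 - <<'E'
from h import *; import pickle
from bench import eyes
V=pickle.load(open('V.pkl','rb')); V['top0']=eyes.camera_model('top')
I={k:cv2.imread(f'pics/{k}.png') for k in V}
c={'ringpad':(457,61),'boltpad':(484,-60),'castpad':(520,-183),'nutpad':(557,-310)}
rows=[]
for v in V:
    r=[]
    for n,(x,y) in c.items():
        o=ortho(I[v],V[v],x-65,x+65,y-65,y+65,6,1.5,v!='top0')
        cv2.line(o,(97,0),(97,194),(0,255,0),1);cv2.line(o,(0,97),(194,97),(0,255,0),1)
        r.append(label(o,v+' '+n))
    rows.append(np.hstack(r))
o=np.vstack(rows[:3]); print(o.shape)
cv2.imwrite('pics/pads.png',np.vstack(rows)[:,:])
# corners
for v in V:
  for n,(x,y) in c.items():
    s=2; o=ortho(I[v],V[v],x-70,x+70,y-75,y+75,6,s,v!='top0')
    g=o.min(2); 
    b=(g>(140 if v!='top0' else 150)).astype('u1'); b=cv2.morphologyEx(b,cv2.MORPH_CLOSE,np.ones((3,3)))
    C,_=cv2.findContours(b,cv2.RETR_EXTERNAL,cv2.CHAIN_APPROX_NONE)
    C=[k for k in C if cv2.contourArea(k)>3000*s*s]
    for k in C:
        (a,bb),(w,h),t=cv2.minAreaRect(k); print(v,n,'ctr',round(x+70-a*0-(bb+.5)/s,1),round(y+75-(a+.5)/s,1),'size',round(w/s,1),round(h/s,1),'ang',round(t,1))
E
```

```text
(585, 780, 3)
A boltpad ctr 484.7 -60.6 size 61.2 110.4 ang 46.2
A nutpad ctr 551.7 -310.0 size 68.5 80.3 ang 65.7
B ringpad ctr 456.1 58.2 size 79.1 77.9 ang 54.4
B boltpad ctr 480.9 -58.5 size 62.4 100.8 ang 46.3
B nutpad ctr 555.8 -309.5 size 78.0 77.5 ang 66.0
C castpad ctr 520.1 -183.4 size 77.4 77.2 ang 57.9
C nutpad ctr 556.2 -308.8 size 77.9 78.5 ang 66.0
top0 ringpad ctr 456.9 61.6 size 77.7 78.0 ang 54.3
top0 boltpad ctr 485.2 -59.5 size 62.0 111.7 ang 46.3
top0 castpad ctr 520.9 -182.4 size 77.9 77.9 ang 57.8
top0 nutpad ctr 557.2 -308.7 size 78.0 78.0 ang 65.8
```

View pics/pads.png

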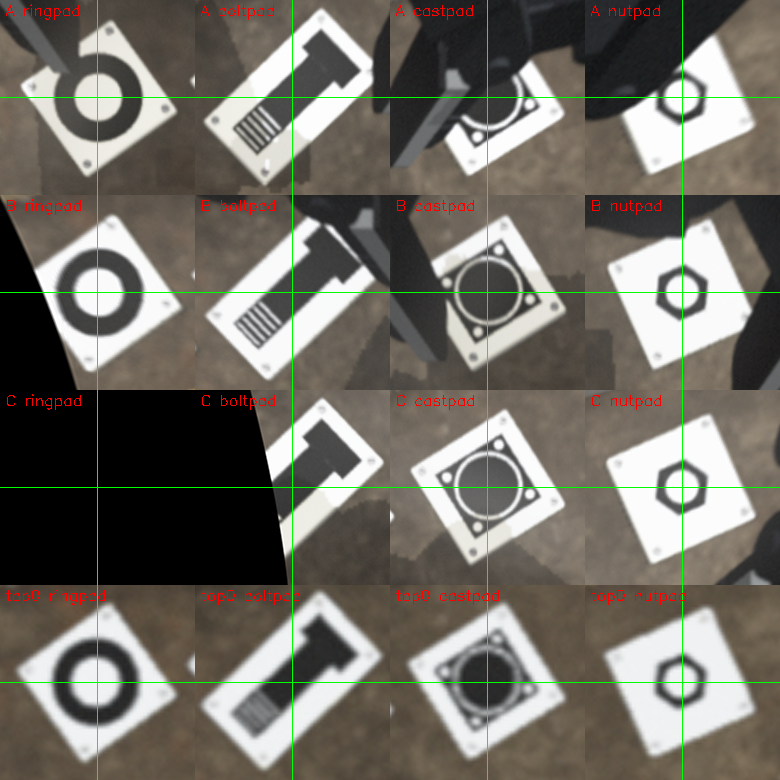

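```bash
python3 - <<'E'
from h import *; import pickle
from bench import eyes
V=pickle.load(open('V.pkl','rb')); V['top0']=eyes.camera_model('top')
I={k:cv2.imread(f'pics/{k}.png') for k in V}
c={'bolt':(401,-160,12),'ring':(426,-269,22),'nut':(313,-288,16),'cast':(462,-378,56),'castflange':(462,-378,9)}
rows=[]
for v in V:
    r=[]
    for n,(x,y,z) in c.items():
        o=ortho(I[v],V[v],x-50,x+50,y-40,y+40,z,2,v!='top0')
        cv2.line(o,(80,0),(80,200),(0,255,0),1);cv2.line(o,(0,100),(160,100),(0,255,0),1)
        r.append(label(o,v+' '+n))
    rows.append(np.hstack(r))
o=np.vstack([rows[0],rows[1],rows[2]]); cv2.imwrite('pics/parts.png',o); cv2.imwrite('pics/parts2.png',rows[3])
E
```

```text
(no output)
```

View pics/parts.png

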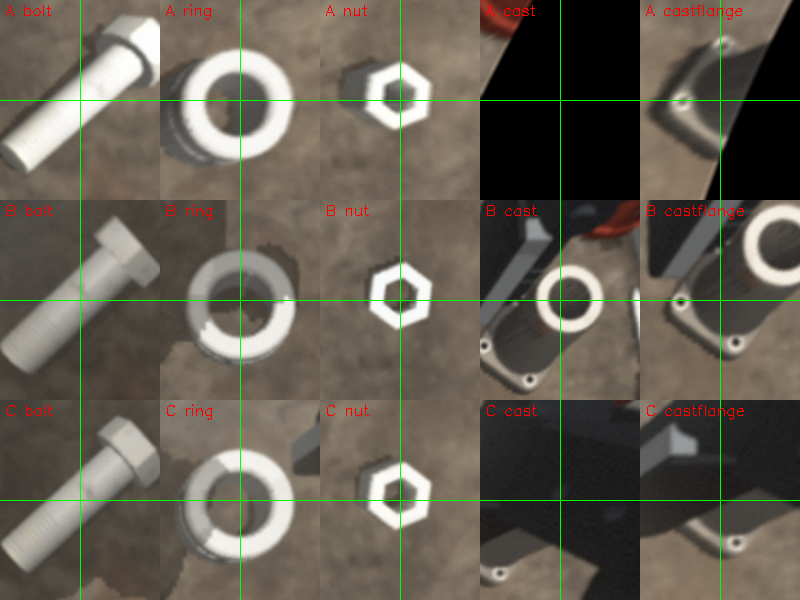

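View pics/parts2.png

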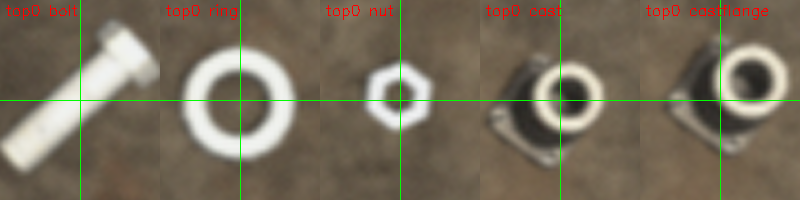

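```bash
python3 - <<'E'
from h import *; import pickle
from bench import eyes
V=pickle.load(open('V.pkl','rb')); V['top0']=eyes.camera_model('top')
I={k:cv2.imread(f'pics/{k}.png') for k in V}
s=4
def cont(v,x,y,h,z,thr,inv=False):
    o=ortho(I[v],V[v],x-h,x+h,y-h,y+h,z,s,v!='top0').min(2)
    b=((o<thr) if inv else (o>thr)).astype('u1')
    C,_=cv2.findContours(b,cv2.RETR_EXTERNAL,cv2.CHAIN_APPROX_NONE)
    return [np.c_[x+h-(k[:,0,1]+.5)/s, y+h-(k[:,0,0]+.5)/s] for k in C if cv2.contourArea(k)>150*s*s],o
def hexfit(P):
    (cx,cy),(w,h),t=cv2.minAreaRect(P.astype('f4'))
    # min width over directions
    best=min((np.ptp(P@[np.cos(a),np.sin(a)]) + np.ptp(P@[np.cos(a+np.pi/3),np.sin(a+np.pi/3)])+np.ptp(P@[np.cos(a-np.pi/3),np.sin(a-np.pi/3)]),a) for a in np.radians(np.arange(0,60,.25)))
    a=best[1]; M=[];bb=[]
    for k in range(3):
        d=np.array([np.cos(a+k*np.pi/3),np.sin(a+k*np.pi/3)]);M.append(d);bb.append(((P@d).max()+(P@d).min())/2)
    return np.linalg.lstsq(np.array(M),np.array(bb),rcond=None)[0].round(2),'flat normal',np.degrees(a),'AF',round(best[0]/3,2)
for v in ['A','B','C','top0']:
    for P in cont(v,315.5,-288.5,24,16,170)[0]: print(v,'nut',hexfit(P))
for v in ['B','C','top0']:
    for P in cont(v,556.5,-309,22,6,150,True)[0]: print(v,'nutpad print',hexfit(P))
for v in ['A','B','top0']:
    for P in cont(v,456.5,61,33,6,120,True)[0]:
        c,r=cv2.minEnclosingCircle(P.astype('f4')); e=cv2.fitEllipse(P.astype('f4')); print(v,'ringpad disc',np.round(e,1) if 0 else e)
for v in ['C','top0','B']:
    for P in cont(v,520.5,-183,36,6,120,True)[0]: print(v,'castsq',cv2.minAreaRect(P.astype('f4')))
for v in ['A','B','C','top0']:
    for P in cont(v,484.9,-60.2,45,6,110,True)[0]: print(v,'boltprint',cv2.minAreaRect(P.astype('f4')))
for v in ['A','B','C','top0']:
    for P in cont(v,424.2,-269,36,22,165)[0]: print(v,'ring',cv2.fitEllipse(P.astype('f4')))
for v in ['B','top0']:
    for P in cont(v,463.5,-382.7,24,56,150)[0]: print(v,'hub',cv2.fitEllipse(P.astype('f4')))
cv2.imwrite('pics/z1.png',np.hstack([cv2.resize(ortho(I[v],V[v],356,450,-210,-110,z,4),None,fx=1,fy=1) for v,z in (('B',14),('C',14))]))
E
```

```text
A nut (array([ 314.94, -287.22]), 'flat normal', np.float64(23.0), 'AF', np.float64(30.7))
B nut (array([ 314.96, -288.29]), 'flat normal', np.float64(22.25), 'AF', np.float64(29.58))
C nut (array([ 315.19, -287.73]), 'flat normal', np.float64(22.25), 'AF', np.float64(29.87))
top0 nut (array([ 314.85, -287.43]), 'flat normal', np.float64(22.75), 'AF', np.float64(30.12))
B nutpad print (array([ 556.93, -309.76]), 'flat normal', np.float64(24.75), 'AF', np.float64(32.72))
C nutpad print (array([ 557.05, -309.54]), 'flat normal', np.float64(24.000000000000004), 'AF', np.float64(32.41))
top0 nutpad print (array([ 557.55, -308.72]), 'flat normal', np.float64(22.0), 'AF', np.float64(33.05))
A ringpad disc ((459.4554138183594, 62.840049743652344), (55.481781005859375, 70.33122253417969), 134.9203643798828)
B ringpad disc ((456.9146728515625, 59.484745025634766), (56.151485443115234, 57.14352798461914), 73.43528747558594)
top0 ringpad disc ((457.2536315917969, 62.12665557861328), (56.26744079589844, 56.881038665771484), 94.00285339355469)
C castsq ((521.2980346679688, -183.63461303710938), (
[... 1514 characters left out ...]
00076293945), (44.25, 42.500030517578125), 90.0)
A ring ((423.8443908691406, -268.1266784667969), (53.71076965332031, 54.809452056884766), 53.152828216552734)
B ring ((413.1512756347656, -273.58251953125), (29.299671173095703, 45.3855094909668), 20.199451446533203)
C ring ((424.1459045410156, -269.75372314453125), (47.45881652832031, 50.48820114135742), 86.0527572631836)
top0 ring ((424.38763427734375, -268.6531066894531), (53.85258102416992, 53.93402099609375), 53.314796447753906)
B hub ((462.6927490234375, -383.013427734375), (32.802825927734375, 33.20930099487305), 75.09808349609375)
top0 hub ((463.3868408203125, -382.666015625), (32.671077728271484, 33.26316833496094), 4.728095531463623)
```

View pics/z1.png

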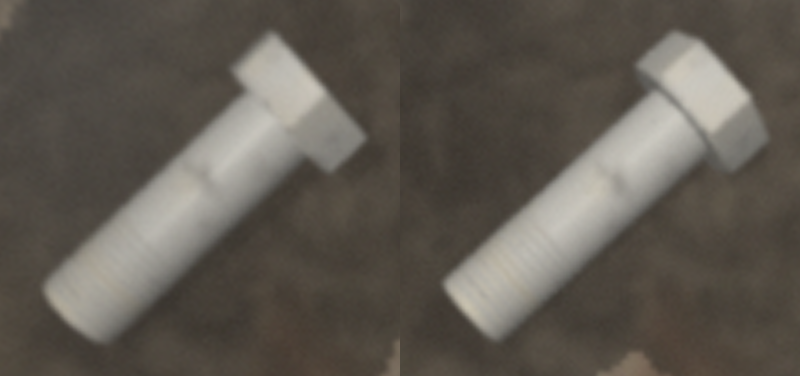

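```bash
cat >> h.py <<'E'
from bench import env,claw,eyes
def S(t=''):
    s=env.read_state(); print(t,'t',round(s['time'],2),np.round(s['tool_pos'],1),'yaw',round(np.degrees(yaw(s['tool_rot'])[0]),1),'w',round(s['grip_width'],1),'F',np.round(s['contact_force'],1)); return s
def pick(x,y,z,th,N,h=120):
    env.movep([x,y,h],q(th)); env.move_l([x,y,z],v=150); claw.grasp(N); S('grip'); env.move_l([x,y,h],v=200); S('lift')
def place(x,y,z,th,h=120):
    env.movep([x,y,h],q(th)); env.move_l([x,y,z+12],v=200); hit=env.move_l([x,y,z],v=40,threshold=12); S(f'down hit={hit}'); claw.open_jaws(); env.move_l([x,y,h],v=200); S('rel')
def snap(n,name='wrist'):
    import pickle
    m=eyes.camera_model(name); i=eyes.camera(name); cv2.imwrite(f'pics/{n}.png',i); pickle.dump(m,open(f'pics/{n}.pkl','wb')); return i,m
E
python3 - <<'E'
from h import *
r=np.radians
for p,z,t in [((424.1,-268.8),17,30),((457,60.8),23,30),((315,-287.8),16,22.5),((556.8,-309.4),22,24),((403.8,-164),18,41.2),((489,-64.5),24,43.75),((463.2,-382.8),32,53.3),((520.6,-183.4),38,32)]:
  for zz in (z,120):
    j=env.ik([*p,zz],q(r(t)));print(p,zz,None if j is None else np.round(j,2))
pick(424.1,-268.8,17,r(30),50)
E
```

```text
(424.1, -268.8) 17 [ 0.51  1.   -0.01  1.92  0.04  0.22  0.98]
(424.1, -268.8) 120 [ 0.52  0.8  -0.04  1.89  0.06  0.46  0.96]
(457, 60.8) 23 [-0.22  0.97  0.03  2.07 -0.21  0.1   0.54]
(457, 60.8) 120 [-0.25  0.77  0.08  2.03 -0.16  0.35  0.48]
(315, -287.8) 16 [ 1.28  1.37 -1.35  2.17  1.53  1.28 -0.47]
(315, -287.8) 120 [ 0.68  0.74 -0.02  2.14  0.05  0.25  1.  ]
(556.8, -309.4) 22 [ 0.46  1.1  -0.01  1.41  0.01  0.64  0.87]
(556.8, -309.4) 120 [ 0.46  0.95  0.    1.37 -0.    0.81  0.88]
(403.8, -164) 18 [ 0.31  0.98 -0.    2.15  0.04  0.01  0.99]
(403.8, -164) 120 [ 0.33  0.75 -0.04  2.11  0.09  0.28  0.94]
(489, -64.5) 24 [ 0.07  0.98 -0.    1.95  0.02  0.21  0.82]
(489, -64.5) 120 [ 0.08  0.79 -0.02  1.92  0.04  0.43  0.79]
(463.2, -382.8) 32 [ 0.72  1.04 -0.17  1.55  0.28  0.57  1.33]
(463.2, -382.8) 120 [ 0.74  0.91 -0.22  1.52  0.26  0.74  1.35]
(520.6, -183.4) 38 [ 0.28  0.99 -0.01  1.74  0.01  0.41  0.83]
(520.6, -183.4) 120 [ 0.29  0.85 -0.01  1.71  0.01  0.58  0.83]
grip t 6.45 [ 424.4 -269.    18. ] yaw 30.0 w 53.0 F [-2.   0.7 17.5]
lift t 7.12 [ 423.8 -268.6  119.3] yaw 30.0 w 53.0 F [ 0.2  0.1 -1.8]
```

```bash
python3 - <<'E'
from h import *
snap('ringheld'); snap('s1','scene')
i=cv2.imread('pics/s1.png')[120:330,170:450]
cv2.imwrite('pics/s1c.png',cv2.resize(i,None,fx=2.8,fy=2.8,interpolation=cv2.INTER_CUBIC))
E
```

```text
(no output)
```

View pics/s1c.png

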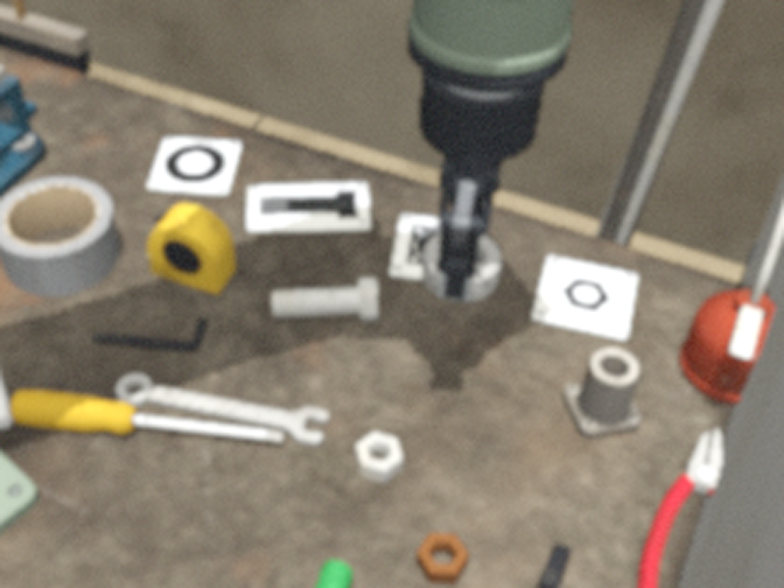

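View pics/ringheld.png

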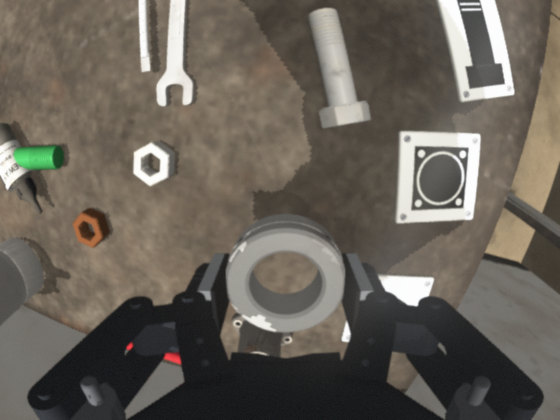

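```bash
python3 - <<'E'
from h import *
import pickle
i=cv2.imread('pics/ringheld.png'); m=pickle.load(open('pics/ringheld.pkl','rb'))
tcp=np.array([423.8,-268.6])
o=ortho(i,m,tcp[0]-45,tcp[0]+45,tcp[1]-45,tcp[1]+45,123.3,6)
cv2.line(o,(270,0),(270,540),(0,255,0),1);cv2.line(o,(0,270),(540,270),(0,255,0),1)
cv2.circle(o,(270,270),168,(0,0,255),1)
cv2.imwrite('pics/rh.png',o)
E
```

```text
(no output)
```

View pics/rh.png

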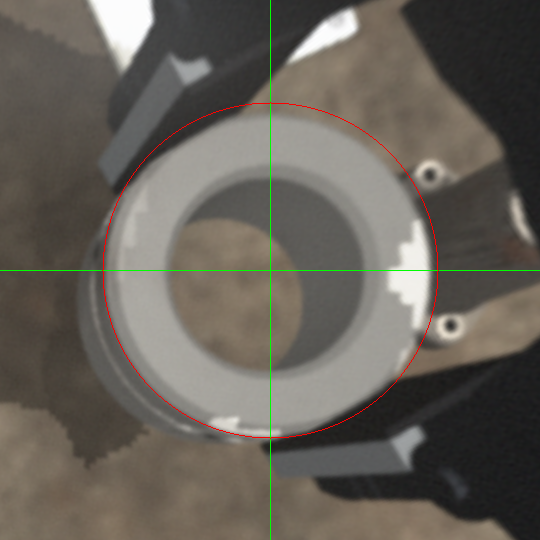

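```bash
python3 - <<'E'
from h import *
r=np.radians
env.movep([457.2,60.4,120],q(r(30)))
env.move_l([457.2,60.4,34],v=200); print(env.move_l([457.2,60.4,23],v=40,threshold=10)); S('down')
claw.open_jaws(); S('open')
env.move_l([457.2,60.4,100],v=200)
env.movep([425,-10,150],q(r(90))); snap('r2'); S()
E
python3 - <<'E'
import sys; sys.path.insert(0,'.')
from h import *; import pickle
i=cv2.imread('pics/r2.png'); m=pickle.load(open('pics/r2.pkl','rb'))
L=[]
for z in (6,28):
    o=ortho(i,m,412,502,16,106,z,6); cv2.line(o,(270,0),(270,540),(0,255,0),1);cv2.line(o,(0,270),(540,270),(0,255,0),1);L.append(cv2.resize(o,(390,390)))
cv2.imwrite('pics/r2o.png',np.hstack(L))
E
```

```text
True
down t 9.38 [457.9  60.4  24. ] yaw 30.0 w 52.7 F [-0.9  0.3 13.3]
open t 9.8 [457.5  60.4  23.3] yaw 30.0 w 85.1 F [-0.4  0.6  0.5]
 t 11.1 [425.   -9.3 149.3] yaw 89.8 w 85.3 F [-0.7  0.3 -0.8]
```

View pics/r2o.png

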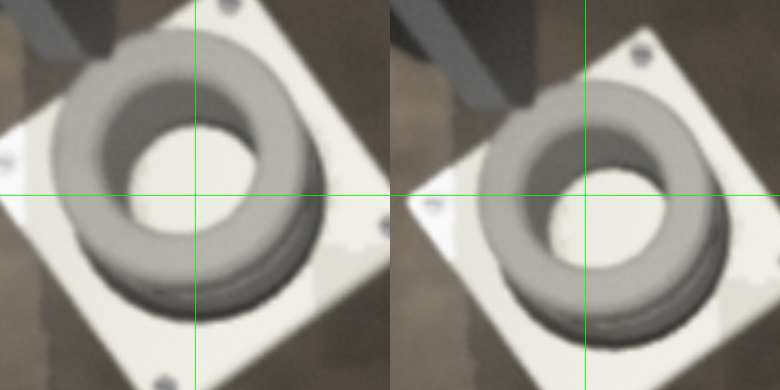

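View pics/r2.png

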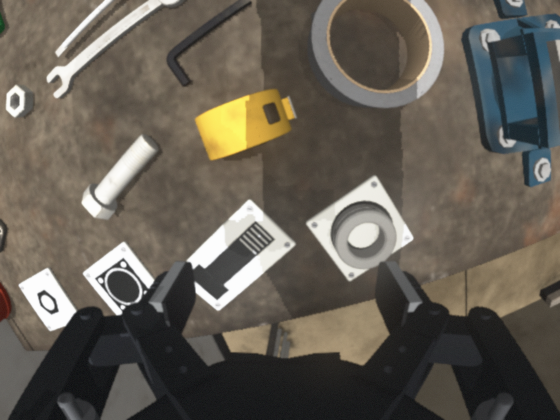

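```bash
python3 - <<'E'
from h import *; import pickle
i=cv2.imread('pics/r2.png'); m=pickle.load(open('pics/r2.pkl','rb'))
print(np.array(m['T'])[:3,3])
cr=cv2.resize(i[165:290,290:430],None,fx=5.5,fy=5.5,interpolation=cv2.INTER_CUBIC)
# project predicted circles
def circ(c,z,R,col):
    P=[w2px(m,[c[0]+R*np.cos(t),c[1]+R*np.sin(t),z],True) for t in np.linspace(0,2*np.pi,90)]
    P=((np.array(P)-[290,165]+.5)*5.5-.5); cv2.polylines(cr,[P.round().astype(int)],True,col,1)
c=(457.2,60.8)
circ(c,6,30,(0,0,255)); circ(c,6,28,(0,255,255)); circ(c,28,28,(255,0,0)); circ(c,28,17,(255,0,0)); circ(c,6,15.5,(0,255,0))
cv2.imwrite('pics/r2p.png',cr)
E
```

```text
[349.80677161  -9.69992691 277.25297294]
```

View pics/r2p.png

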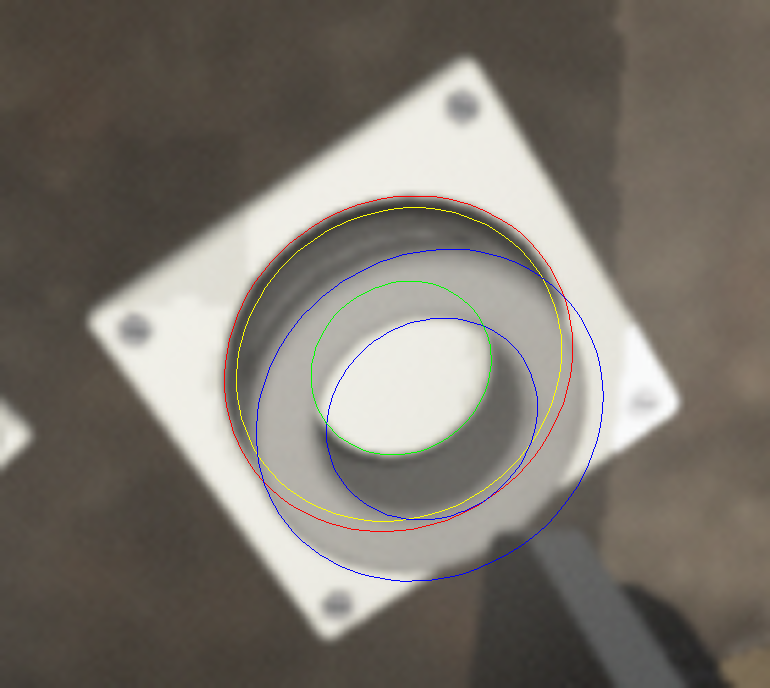

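```bash
python3 - <<'E'
from h import *; import pickle
r=np.radians
env.movep([463.2,-382.8,140],q(r(53.3))); env.pause(.2)
snap('c1'); snap('t1','top'); S()
i,m=cv2.imread('pics/c1.png'),pickle.load(open('pics/c1.pkl','rb'))
t,mt=cv2.imread('pics/t1.png'),eyes.camera_model('top')
L=[cv2.resize(t[150:210,145:205],(380,380),interpolation=cv2.INTER_CUBIC)]
for z in (6,28):
    o=ortho(t,mt,412,502,16,106,z,6,False); cv2.line(o,(270,0),(270,540),(0,255,0),1);cv2.line(o,(0,270),(540,270),(0,255,0),1);L.append(cv2.resize(o,(380,380)))
cv2.imwrite('pics/t1o.png',np.hstack(L[1:]))
E
```

```text
t 12.8 [ 463.5 -382.3  140.1] yaw 53.4 w 85.5 F [ 0.  -0.3 -0.1]
```

View pics/t1o.png

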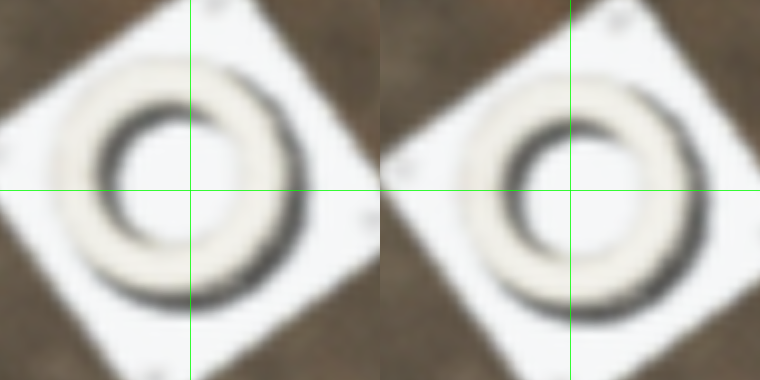

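View pics/c1.png

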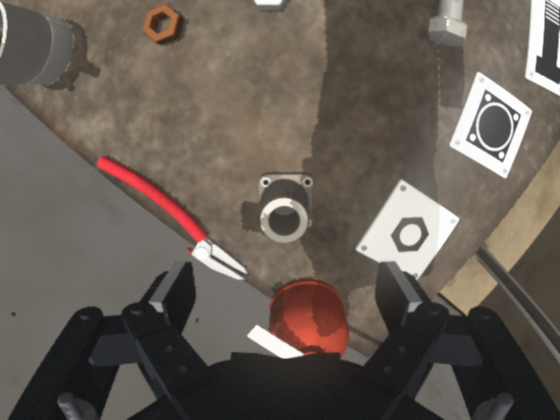

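```bash
python3 - <<'E'
from h import *; import pickle
i,m=cv2.imread('pics/c1.png'),pickle.load(open('pics/c1.pkl','rb'))
L=[]
c=np.array([463.2,-382.8])
for z in (9,56):
    o=ortho(i,m,463-65,463+65,-383-65,-383+65,z,3)
    def P(w): return (int((463+65-w[0])*3),int((-383+65-w[1])*3))
    th=np.radians(53.3); ux=np.array([np.cos(th),np.sin(th)]);uy=np.array([-ux[1],ux[0]])
    for sg in (1,-1):
        q4=[c+sg*ux*a+uy*b for a,b in ((42.5,-11),(57,-11),(57,11),(42.5,11))]
        cv2.polylines(o,[np.array([P(w) for w in q4])],True,(0,255,255),1)
    q4=[c+ux*a+uy*b for a,b in ((-23,-24),(23,-24),(23,24),(-23,24))]
    cv2.polylines(o,[np.array([P(w) for w in q4])],True,(0,0,255),1)
    cv2.circle(o,P(c),int(16.5*3),(255,0,0),1)
    L.append(o)
cv2.imwrite('pics/c1o.png',np.hstack(L))
E
```

```text
(no output)
```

View pics/c1o.png

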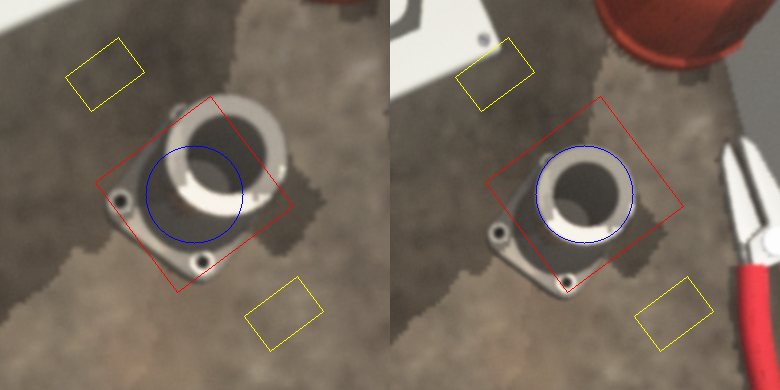

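```bash
python3 - <<'E'
from h import *
r=np.radians
env.move_l([463.8,-382.8,32],rotation=q(r(53.8)),v=150); S('at'); claw.grasp(70); S('grip'); 
env.move_l([463.8,-382.8,150],v=200); S('lift'); env.pause(.1); snap('ch'); S()
E
```

```text
at t 13.67 [ 464.2 -383.1   32.9] yaw 53.8 w 85.4 F [ 0.3 -0.5  0.3]
grip t 14.19 [ 463.8 -383.1   32.9] yaw 53.8 w 37.0 F [-3.3  1.7 15.3]
lift t 14.93 [ 463.3 -382.4  148.8] yaw 53.8 w 36.4 F [ 0.6  0.5 -7.4]
 t 15.08 [ 463.4 -382.5  148.7] yaw 53.8 w 36.6 F [ 0.5 -0.3 -7.6]
```

View pics/ch.png

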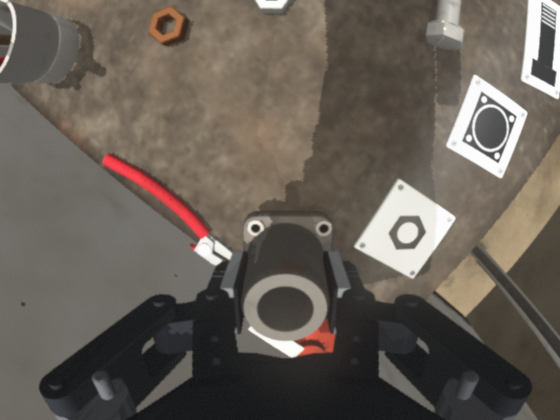

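```bash
python3 - <<'E'
from h import *; import pickle
i,m=cv2.imread('pics/ch.png'),pickle.load(open('pics/ch.pkl','rb'))
c=np.array([463.4,-382.5])
for z in (124.8,171.8):
  for u,v in ([(256,228),(323.5,228),(243.5,214.5),(331,213)] if z<150 else [(244,305),(327,305),(285.5,344),(285.5,272)]):
    p=px2w(m,u,v,z,True)[:2]-c; th=np.radians(53.8); print(z,(u,v),'tool x,-',np.round([p@[np.cos(th),np.sin(th)],p@[-np.sin(th),np.cos(th)]],1))
cv2.imwrite('pics/chc.png',cv2.resize(i[195:355,215:355],None,fx=4,fy=4,interpolation=cv2.INTER_CUBIC))
E
```

```text
124.8 (256, 228) tool x,- [-15.1  17.4]
124.8 (323.5, 228) tool x,- [18.7 17.4]
124.8 (243.5, 214.5) tool x,- [-21.1  24.5]
124.8 (331, 213) tool x,- [22.1 25.3]
171.8 (244, 305) tool x,- [-16.4   3.2]
171.8 (327, 305) tool x,- [15.7  3.2]
171.8 (285.5, 344) tool x,- [ -0.3 -16.7]
171.8 (285.5, 272) tool x,- [-0.4 18.1]
```

View pics/chc.png

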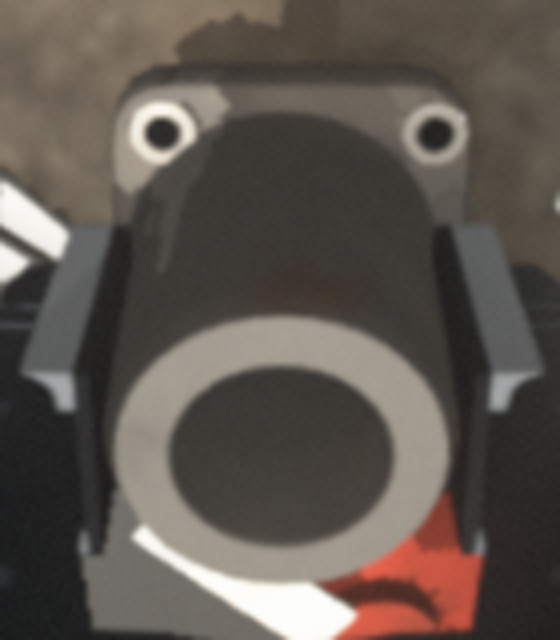

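```bash
python3 - <<'E'
from h import *
r=np.radians
x,y=519.75,-183.9
env.movep([x,y,120],q(r(32.05))); env.move_l([x,y,50],v=200); print(env.move_l([x,y,38],v=30,threshold=10)); S('down')
claw.open_jaws(); S('open')
env.move_l([x,y,130],v=200)
env.movep([445,-190,170],q(r(90))); env.pause(.1); snap('c2'); S()
E
cat > chk.py <<'E'
import sys,pickle
from h import *
# chk name x y half z...  -> ortho panels
n,x,y,h=sys.argv[1],*map(float,sys.argv[2:5]); zs=list(map(float,sys.argv[5:]))
i,m=cv2.imread(f'pics/{n}.png'),pickle.load(open(f'pics/{n}.pkl','rb'))
s=390/(2*h);L=[]
for z in zs:
    o=ortho(i,m,x-h,x+h,y-h,y+h,z,s,np.array(m['T'])[2,3]<500); k=o.shape[0]//2
    cv2.line(o,(k,0),(k,2*k),(0,255,0),1);cv2.line(o,(0,k),(2*k,k),(0,255,0),1);L.append(o)
cv2.imwrite('pics/chk_'+n+'.png',np.hstack(L)); print('scale',s)
E
python3 chk.py c2 520.6 -183.4 45 6 62
```

```text
True
down t 16.85 [ 520.1 -184.    39. ] yaw 32.1 w 36.3 F [-1.1  1.4  9.5]
open t 17.39 [ 519.4 -183.8   38.1] yaw 32.0 w 85.4 F [ 0.4 -0.8 -1.2]
 t 18.9 [ 445.3 -189.7  169.5] yaw 89.9 w 85.7 F [ 0.3  1.  -0.5]
scale 4.333333333333333
```

View pics/chk_c2.png

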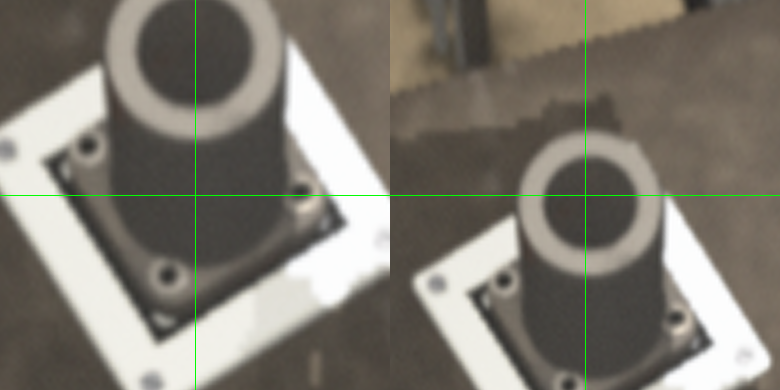

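View pics/c2.png

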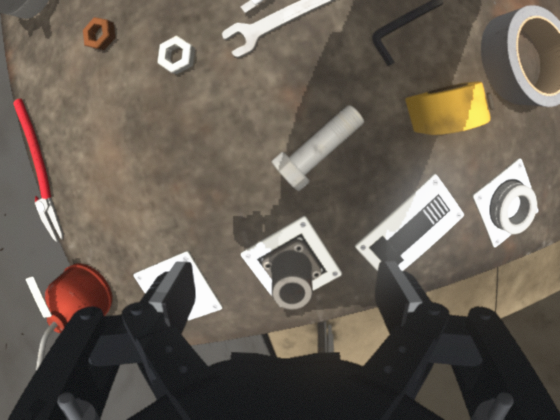

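```bash
cat > ov.py <<'E'
from h import *; import pickle
def load(n): return cv2.imread(f'pics/{n}.png'),pickle.load(open(f'pics/{n}.pkl','rb'))
class Ov:
    def __init__(s,n,u0,u1,v0,v1,k):
        s.i,s.m=load(n); s.n=n;s.o=(u0,v0);s.k=k; s.fish=np.array(s.m['T'])[2,3]<500
        s.c=cv2.resize(s.i[v0:v1,u0:u1],None,fx=k,fy=k,interpolation=cv2.INTER_CUBIC)
    def poly(s,P,col):
        Q=np.array([w2px(s.m,p,s.fish) for p in P]); Q=(Q-s.o+.5)*s.k-.5
        cv2.polylines(s.c,[(Q*16).round().astype(int)],True,col,1,cv2.LINE_AA,4)
    def circ(s,c,z,R,col): s.poly([[c[0]+R*np.cos(t),c[1]+R*np.sin(t),z] for t in np.linspace(0,2*np.pi,60)],col)
    def rect(s,c,z,a,b,yawd,col):
        t=np.radians(yawd);ux=np.array([np.cos(t),np.sin(t)]);uy=np.array([-ux[1],ux[0]])
        s.poly([[*(np.array(c)+ux*p*a/2+uy*r*b/2),z] for p,r in((1,1),(1,-1),(-1,-1),(-1,1))],col)
    def save(s): cv2.imwrite(f'pics/ov_{s.n}.png',s.c)
E
python3 - <<'E'
from ov import *
o=Ov('c2',235,350,210,315,6)
c=(520.6,-183.4)
o.rect(c,6,76,76,32.05,(0,255,0));o.rect(c,6,51,53,32.05,(0,0,255));o.rect(c,15,46,48,32.05,(0,255,255));o.circ(c,62,16.5,(255,0,0))
o.save()
E
```

```text
(no output)
```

View pics/ov_c2.png

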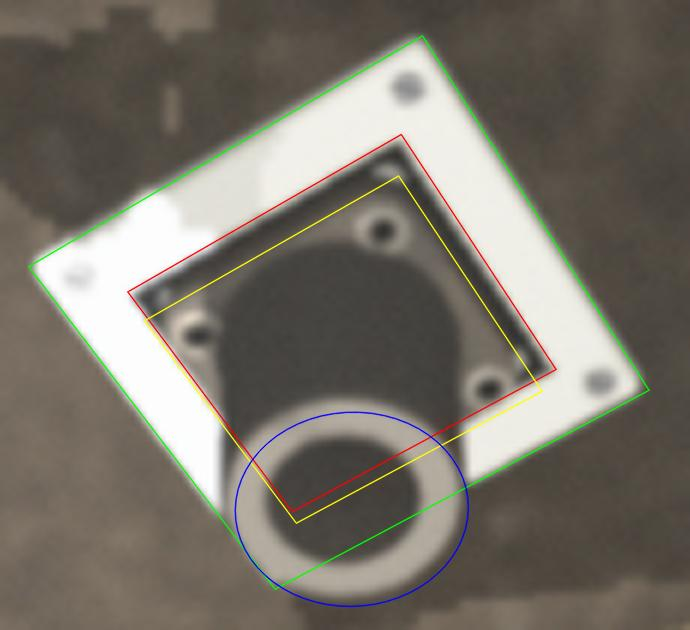

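```bash
python3 - <<'E'
from ov import *
i,m=load('c2')
def un(u,v): return (u+.5)/6-.5+235,(v+.5)/6-.5+210
for z in (13,15):
    a=[px2w(m,*un(*p),z,True)[:2] for p in ((380,230),(197,333),(489,388))]
    print(z,'centre',((a[1]+a[2])/2).round(2),'sides',np.linalg.norm(a[0]-a[1]).round(1),np.linalg.norm(a[0]-a[2]).round(1),'yaw',[np.degrees(np.arctan2(*(a[0]-a[k])[::-1])).round(1) for k in(1,2)])
print('hub',px2w(m,*un(343,503),62,True), px2w(m,*un(343,503),60,True))
E
```

```text
13 centre [ 522.45 -183.48] sides 34.9 34.5 yaw [np.float64(122.0), np.float64(-147.6)]
15 centre [ 521.37 -183.52] sides 34.7 34.2 yaw [np.float64(122.0), np.float64(-147.6)]
hub [ 519.08567457 -184.60739373   62.        ] [ 520.35231609 -184.5619375    60.        ]
```

```bash
python3 - <<'E'
from ov import *
o=Ov('c2',265,370,95,200,6)
c=np.array([403.8,-164]);t=np.radians(131.2);uy=np.array([np.cos(t),np.sin(t)]);ux=np.array([uy[1],-uy[0]])
sl=7.5/71
def pt(y,x): return [*(c+uy*y+ux*x),0]
def P(y,x): p=c+uy*y+ux*x; return [p[0],p[1],10.5+(49-y)*sl]
o.poly([P(49,10.5),P(-22,10.5),P(-22,18),P(-37,18),P(-37,-18),P(-22,-18),P(-22,-10.5),P(49,-10.5)],(0,0,255))
o.poly([P(0,-12),P(0,12)],(0,255,0))
o.save()
for z in (18,):
  for th in (41.2,-138.8):
   for zz in (60,20,18,17): print(th,zz,env.ik([403.8,-164,zz],q(np.radians(th))))
E
```

```text
41.2 60 [ 0.34250099  0.88256952 -0.05362158  2.14693792  0.35271698  0.12012131
  0.67711946]
41.2 20 [ 0.31567973  0.97540603 -0.0057487   2.15490409  0.39896471  0.01225238
  0.63259345]
41.2 18 [ 0.31433559  0.98010199 -0.00333351  2.15497042  0.40141469  0.00708608
  0.63014901]
41.2 17 [ 3.13663353e-01  9.82451406e-01 -2.12537939e-03  2.15499175e+00
  4.02695848e-01  4.51141540e-03  6.28867270e-01]
-138.8 60 [ 0.92937934  1.2564308  -1.34890592  2.12850486  1.40881628  1.22257723
  2.72540283]
-138.8 20 [ 0.66392731  1.04738247 -0.64663189  2.1437185   1.48420767  0.55130562
  2.69453981]
-138.8 18 [ 0.66097694  1.05057718 -0.64072604  2.14383338  1.49284187  0.54717625
  2.68710917]
-138.8 17 [ 0.65950387  1.05217986 -0.63777789  2.14387895  1.49718459  0.5451223
  2.68336489]
```

View pics/ov_c2.png

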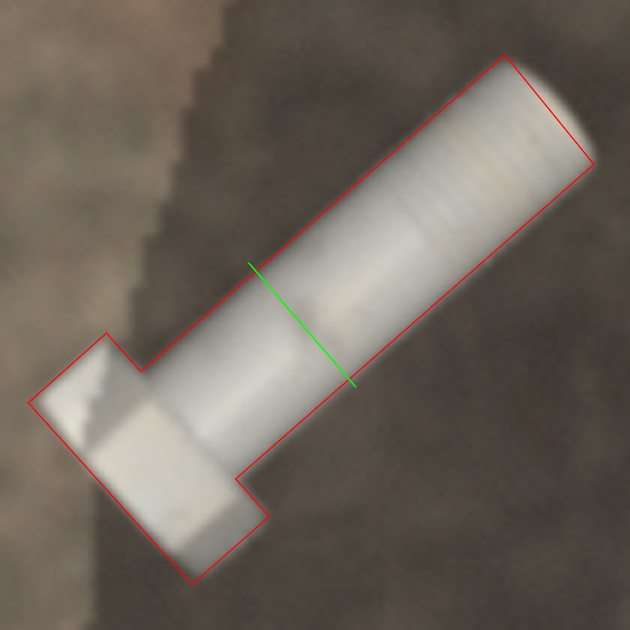

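```bash
python3 - <<'E'
from h import *
for p,ths in (((403.8,-164),(41.2,-138.8)),((315,-287.8),(22.5,-157.5,-37.5,82.5,142.5,-97.5))):
  for th in ths:
   for zz in (120,90,16.5): 
    j=env.ik([*p,zz],q(np.radians(th)));print(p,th,zz,None if j is None else np.round(j,3))
E
```

```text
(403.8, -164) 41.2 120 [ 0.377  0.749 -0.114  2.112  0.27   0.293  0.754]
(403.8, -164) 41.2 90 [ 0.361  0.815 -0.086  2.133  0.31   0.205  0.717]
(403.8, -164) 41.2 16.5 [ 3.130e-01  9.840e-01 -2.000e-03  2.155e+00  4.030e-01  3.000e-03
  6.280e-01]
(403.8, -164) -138.8 120 [-0.232  1.167  1.296  2.13  -1.347  1.137 -0.631]
(403.8, -164) -138.8 90 [ 0.935  1.178 -1.349  2.115  1.329  1.189  2.772]
(403.8, -164) -138.8 16.5 [ 0.659  1.053 -0.636  2.144  1.499  0.544  2.681]
(315, -287.8) 22.5 120 [ 0.721  0.744 -0.097  2.143  0.252  0.265  0.798]
(315, -287.8) 22.5 90 [ 0.706  0.811 -0.071  2.164  0.301  0.175  0.753]
(315, -287.8) 22.5 16.5 [ 1.281  1.371 -1.349  2.167  1.526  1.277 -0.465]
(315, -287.8) -157.5 120 [ 0.121  1.162  1.296  2.16  -1.357  1.128 -0.573]
(315, -287.8) -157.5 90 [ 1.289  1.172 -1.349  2.146  1.336  1.179  2.769]
(315, -287.8) -157.5 16.5 [ 0.955  1.026 -0.525  2.177  1.562  0.443  2.636]
(315, -287.8) -37.5 120 [ 0.619  0.749  0.081  2.146 -0.221  0.254  0.238]
(315, -287.8) -37.5 90 [ 0.639  0.815  0.047  2.166 -0.211  0.165  0.225]
(315, -287.8) -37.5 16.5 [ 1.281  1.371 -1.349  2.167  1.526  1.277 -1.512]
(315, -287.8) 82.5 120 [ 0.813  0.75  -0.258  2.14   0.588  0.319  1.498]
(315, -287.8) 82.5 90 [ 0.766  0.813 -0.177  2.163  0.639  0.216  1.455]
(315, -287.8) 82.5 16.5 [ 1.281  1.371 -1.349  2.167  1.526  1.277  0.582]
(315, -287.8) 142.5 120 [ 0.957  0.781 -0.516  2.136  0.907  0.457  2.208]
(315, -287.8) 142.5 90 [ 0.887  0.831 -0.393  2.159  0.997  0.343  2.132]
(315, -287.8) 142.5 16.5 [ 1.281  1.371 -1.349  2.167  1.526  1.277  1.63 ]
(315, -287.8) -97.5 120 [ 0.332  0.846  0.626  2.154 -1.108  0.512  0.128]
(315, -287.8) -97.5 90 [ 0.446  0.861  0.402  2.172 -1.122  0.336  0.114]
(315, -287.8) -97.5 16.5 [ 1.281  1.371 -1.349  2.167  1.526  1.277 -2.559]
```

```bash
cat >> h.py <<'E'
def qt(th,a):
    "tool x at yaw th; tips tilted by a towards yaw th+90"
    x=np.array([np.cos(th),np.sin(th),0]);h=np.array([-x[1],x[0],0]);y=h*np.sin(a)+np.array([0,0,-np.cos(a)]);z=np.cross(x,y)
    b=R.from_matrix(np.c_[x,y,z]).as_quat(); return [b[3],b[0],b[1],b[2]]
E
python3 - <<'E'
from h import *
r=np.radians
for p,th in (((403.8,-164),41.2),((489,-64.5),43.75),((315,-287.8),22.5),((556.8,-309.4),24)):
  for a in (6,10):
   for zz in (120,19): 
    j=env.ik([*p,zz],qt(r(th),r(a)));print(p,th,a,zz,None if j is None else np.round(j,3))
E
```

```text
(403.8, -164) 41.2 6 120 [ 0.457  0.774 -0.194  2.017  0.186  0.457  0.859]
(403.8, -164) 41.2 6 19 [ 0.425  0.984 -0.142  2.056  0.328  0.209  0.736]
(403.8, -164) 41.2 10 120 [ 0.493  0.796 -0.226  1.955  0.137  0.559  0.919]
(403.8, -164) 41.2 10 19 [ 0.477  0.998 -0.2    1.99   0.266  0.328  0.815]
(489, -64.5) 43.75 6 120 [ 0.213  0.82  -0.196  1.83   0.133  0.584  0.723]
(489, -64.5) 43.75 6 19 [ 0.202  1.007 -0.177  1.865  0.228  0.366  0.647]
(489, -64.5) 43.75 10 120 [ 0.251  0.843 -0.226  1.772  0.085  0.674  0.782]
(489, -64.5) 43.75 10 19 [ 0.252  1.025 -0.227  1.804  0.185  0.468  0.711]
(315, -287.8) 22.5 6 120 [ 0.794  0.767 -0.167  2.048  0.155  0.43   0.916]
(315, -287.8) 22.5 6 19 [ 0.768  0.982 -0.125  2.087  0.317  0.178  0.772]
(315, -287.8) 22.5 10 120 [ 0.826  0.787 -0.191  1.985  0.103  0.535  0.98 ]
(315, -287.8) 22.5 10 19 [ 0.818  0.994 -0.179  2.02   0.244  0.299  0.861]
(556.8, -309.4) 24 6 120 [ 0.532  0.994 -0.108  1.26   0.029  0.972  0.871]
(556.8, -309.4) 24 6 19 [ 0.542  1.136 -0.13   1.295  0.074  0.798  0.847]
(556.8, -309.4) 24 10 120 [ 0.555  1.025 -0.126  1.183 -0.     1.075  0.902]
(556.8, -309.4) 24 10 19 [ 0.563  1.163 -0.144  1.216  0.034  0.906  0.893]
```

```bash
python3 - <<'E'
from h import *
r=np.radians; Q=qt(r(41.2),r(6))
env.movep([403.8,-164,120],Q); env.move_l([403.8,-164,18.5],v=150); S('at'); claw.grasp(60); S('grip')
env.move_l([403.8,-164,120],v=200); env.pause(.1); S('lift'); snap('bh')
E
```

```text
at t 20.37 [ 404.1 -164.1   19.2] yaw 41.2 w 85.4 F [ 0.5 -0.6  0.4]
grip t 20.99 [ 403.8 -164.2   18.8] yaw 41.2 w 18.6 F [-0.8  0.1  8.3]
lift t 21.75 [ 403.3 -163.8  118.9] yaw 41.2 w 18.7 F [ 0.1 -0.2 -1.9]
```

View pics/bh.png

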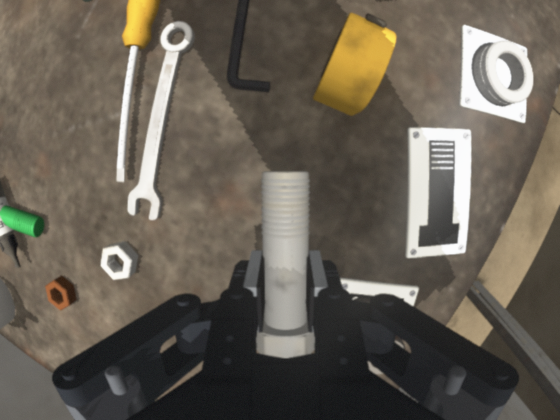

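```bash
python3 - <<'E'
from ov import *
o=Ov('bh',240,335,160,365,3.5)
c=np.array([403.3,-163.8]);t=np.radians(131.2);uy=np.array([np.cos(t),np.sin(t)]);ux=np.array([uy[1],-uy[0]])
sl=7.5/71
def P(y,x): p=c+uy*y+ux*x; return [p[0],p[1],100.1+10.5+(49-y)*sl]
o.poly([P(49,10.5),P(-22,10.5),P(-22,18),P(-37,18),P(-37,-18),P(-22,-18),P(-22,-10.5),P(49,-10.5)],(0,0,255))
o.save()
E
```

```text
(no output)
```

View pics/ov_bh.png

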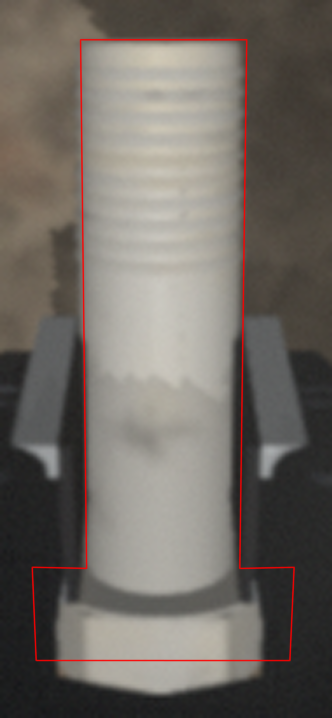

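```bash
python3 - <<'E'
from h import *
r=np.radians; Q=qt(r(43.75),r(6)); x,y=489,-64.6
env.movep([x,y,110],Q); env.move_l([x,y,36],v=200); print(env.move_l([x,y,24],v=30,threshold=8)); S('down')
claw.open_jaws(); S('open'); env.move_l([x,y,120],v=200)
env.movep([430,-60,160],q(r(90))); env.pause(.1); S(); snap('b2')
E
python3 - <<'E'
from ov import *
i,m=load('b2')
ctr=np.array([484.8,-60.2]); t=np.radians(133.75);uy=np.array([np.cos(t),np.sin(t)]);ux=np.array([uy[1],-uy[0]])
u,v=w2px(m,[*ctr,6],True).astype(int); print(u,v)
o=Ov('b2',u-65,u+65,v-60,v+60,5.5)
c=ctr-6*uy
sl=7.5/71
def P(y,x): p=c+uy*y+ux*x; return [p[0],p[1],6+10.5+(49-y)*sl]
o.poly([P(49,10.5),P(-22,10.5),P(-22,18),P(-37,18),P(-37,-18),P(-22,-18),P(-22,-10.5),P(49,-10.5)],(0,0,255))
o.rect(ctr,6,60,110,43.75,(0,255,0))
o.save()
E
```

```text
True
down t 23.33 [489.3 -64.7  24.7] yaw 43.7 w 19.0 F [-0.4  0.1 13.5]
open t 23.99 [488.9 -64.7  24.2] yaw 43.7 w 85.5 F [ 0.4 -0.3 -0.7]
 t 25.22 [430.4 -60.1 159.3] yaw 89.8 w 85.4 F [ 0.7 -0.6 -0.2]
285 250
```

View pics/ov_b2.png

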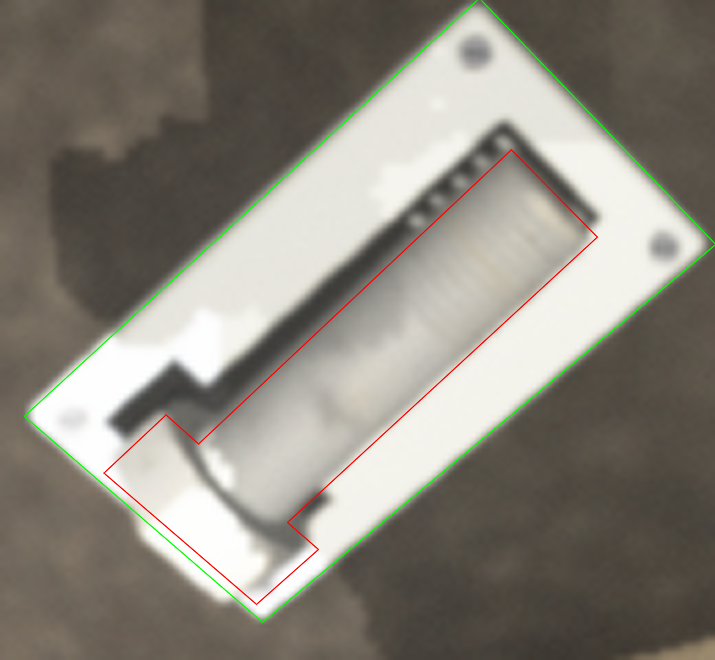

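View pics/b2.png

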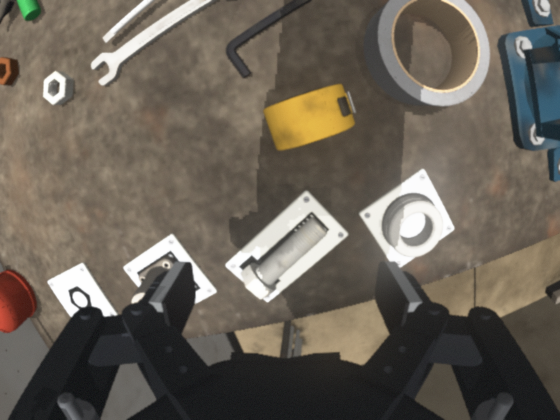

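```bash
python3 - <<'E'
from h import *
r=np.radians; Q=qt(r(22.5),r(6))
env.movep([315,-287.8,120],Q); env.move_l([315,-287.8,16.5],v=150); S('at'); claw.grasp(40); S('grip')
env.move_l([315,-287.8,110],v=200); env.pause(.1); S('lift'); snap('nh')
E
python3 - <<'E'
from ov import *
i,m=load('nh'); cv2.imwrite('pics/nhc.png',cv2.resize(i[200:360,200:370],None,fx=4,fy=4,interpolation=cv2.INTER_CUBIC))
E
```

```text
at t 27.12 [ 315.4 -287.7   17.2] yaw 22.5 w 85.1 F [-0.3  0.9  0. ]
grip t 27.67 [ 315.  -287.9   16.9] yaw 22.5 w 29.0 F [ 0.3 -0.6 11. ]
lift t 28.38 [ 314.7 -287.5  109.1] yaw 22.5 w 29.0 F [ 0.5  0.5 -0.9]
```

View pics/nhc.png

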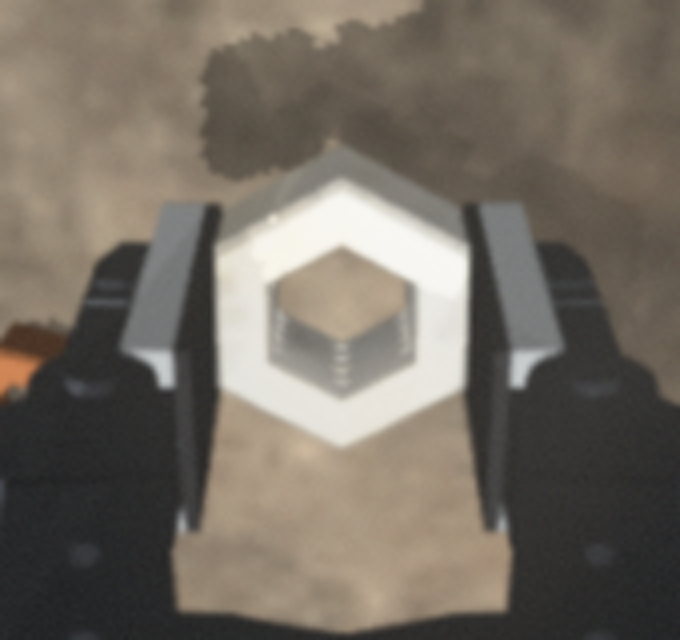

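```bash
python3 - <<'E'
from ov import *
i,m=load('nh')
p=np.mean([px2w(m,200+u/4,200+v/4,108.2,True)[:2] for u,v in((342,180),(342,446))],0); d=p-[314.7,-287.5]; t=np.radians(22.5)
print(d,d@[np.cos(t),np.sin(t)],d@[-np.sin(t),np.cos(t)])
r=np.radians; Q=qt(r(24.1),r(6)); x,y=556.9,-309.5
o2=d@[-np.sin(t),np.cos(t)]; t2=r(24.1); off=np.clip(o2,-1,1)*.5*np.array([-np.sin(t2),np.cos(t2)]); x,y=np.array([x,y])-off; print(x,y)
env.movep([x,y,110],Q); env.move_l([x,y,34],v=200); print(env.move_l([x,y,22],v=30,threshold=8)); S('down')
claw.open_jaws(); S('open'); env.move_l([x,y,120],v=200)
env.movep([480,-290,160],q(r(90))); env.pause(.1); S(); snap('n2')
i,m=load('n2')
ctr=(556.9,-309.5)
u,v=w2px(m,[*ctr,6],True).astype(int); print(u,v)
o=Ov('n2',u-60,u+60,v-50,v+50,6)
o.rect(ctr,6,76,76,24.1,(0,255,0))
def hx(AF,z,col): o.poly([[ctr[0]+AF/np.sqrt(3)*np.cos(r(24.1+30+60*k)),ctr[1]+AF/np.sqrt(3)*np.sin(r(24.1+30+60*k)),z] for k in range(6)],col)
hx(34,6,(0,0,255)); hx(30,22,(255,0,0)); o.save()
E
```

```text
[-0.42448839  0.22944253] -0.30437227938577766 0.37442193066105384
556.9764439396619 -309.6708925675065
True
down t 30.34 [ 557.1 -309.8   22.9] yaw 24.1 w 29.2 F [-1.9 -0.1 11.6]
open t 30.93 [ 556.8 -309.6   22.2] yaw 24.1 w 85.6 F [-0.1 -1.1  0.3]
 t 32.51 [ 480.2 -290.   159.3] yaw 89.9 w 85.2 F [-0.6  0.3  0.8]
265 270
```

View pics/ov_n2.png

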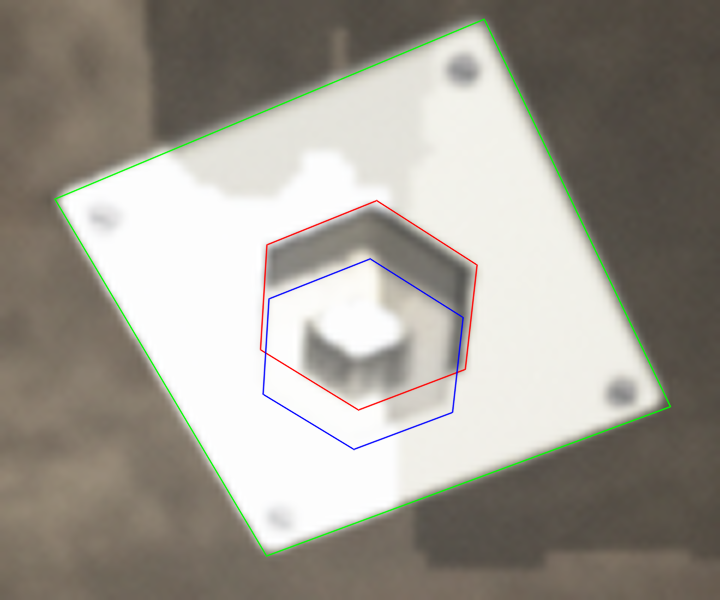

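```bash
python3 - <<'E'
from ov import *
r=np.radians
env.movep([605,-245,160],q(r(90))); env.pause(.15); snap('f1')
env.movep([545,0,160],q(r(90))); env.pause(.15); snap('f2'); S()
E
cat > fin.py <<'E'
from ov import *
import sys
r=np.radians
def mk(n,ctr,k=6,h=48):
    i,m=load(n); u,v=w2px(m,[*ctr,6],np.array(m['T'])[2,3]<500).astype(int); print(n,u,v,np.array(m['T'])[:3,3].round(0))
    o=Ov(n,max(u-h,0),u+h,max(v-h,0),v+h,k); return o
def nut(n,ctr=(556.9,-309.5)):
    o=mk(n,ctr,k=6); o.rect(ctr,6,76,76,24.1,(0,255,0))
    def hx(AF,z,col): o.poly([[ctr[0]+AF/np.sqrt(3)*np.cos(r(24.1+30+60*k)),ctr[1]+AF/np.sqrt(3)*np.sin(r(24.1+30+60*k)),z] for k in range(6)],col)
    hx(34,6,(0,0,255)); hx(30,22,(255,0,0)); return o.c
def ring(n,c=(457.2,60.8)):
    o=mk(n,c); o.rect(c,6,76,76,35.6,(0,255,0)); o.circ(c,6,30,(0,0,255)); o.circ(c,28,27.5,(255,0,0)); o.circ(c,28,17,(255,0,0)); return o.c
def cast(n,c=(520.6,-183.4)):
    o=mk(n,c,h=50); o.rect(c,6,76,76,32.05,(0,255,0));o.rect(c,6,51,53,32.05,(0,0,255));o.rect(c,15,46,48,32.05,(0,255,255));o.circ(c,62,16.5,(255,0,0)); return o.c
def bolt(n,ctr=np.array([484.8,-60.2])):
    t=r(133.75);uy=np.array([np.cos(t),np.sin(t)]);ux=np.array([uy[1],-uy[0]]); c=ctr-6*uy; sl=7.5/71
    o=mk(n,ctr,h=60,k=5)
    def P(y,x): p=c+uy*y+ux*x; return [p[0],p[1],6+10.5+(49-y)*sl]
    o.poly([P(49,10.5),P(-22,10.5),P(-22,18),P(-37,18),P(-37,-18),P(-22,-18),P(-22,-10.5),P(49,-10.5)],(0,0,255)); o.rect(ctr,6,60,110,43.75,(0,255,0)); return o.c
E
python3 - <<'E'
from fin import *
cv2.imwrite('pics/g1.png',nut('f1'));cv2.imwrite('pics/g2.png',cast('f1'));cv2.imwrite('pics/g3.png',ring('f2'));cv2.imwrite('pics/g4.png',bolt('f2'))
E
```

```text
t 34.54 [545.2  -1.1 159.8] yaw 89.9 w 85.6 F [-0.1  0.7  0.4]
f1 213 142 [ 529. -246.  288.]
f1 357 101 [ 529. -246.  288.]
f2 357 96 [470.  -2. 288.]
f2 217 127 [470.  -2. 288.]
```

View pics/g1.png

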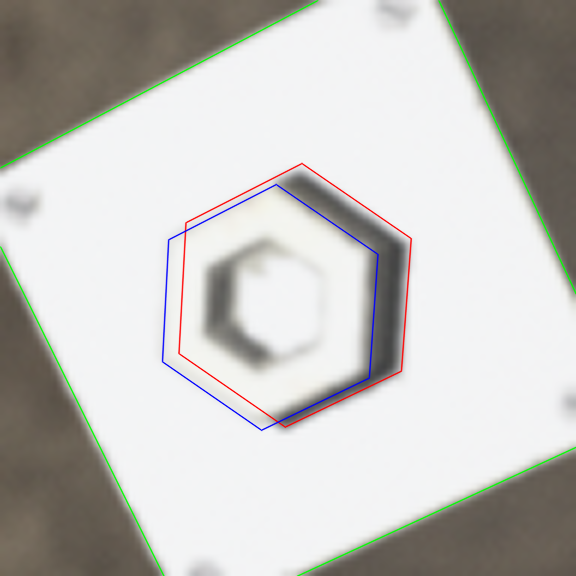

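View pics/g2.png

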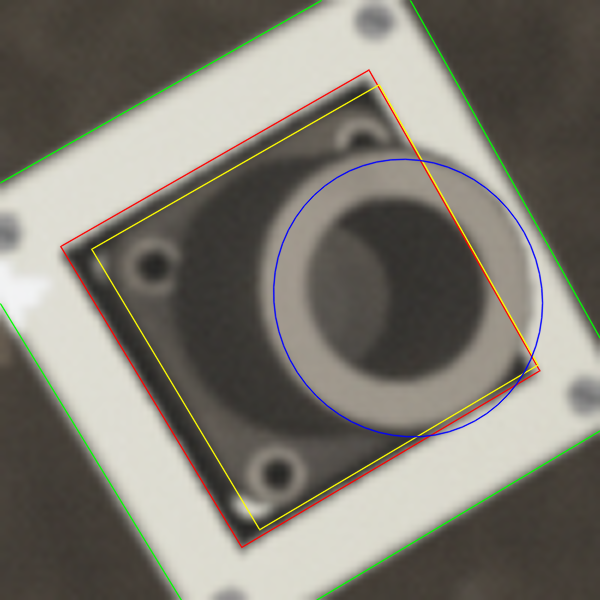

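View pics/g3.png

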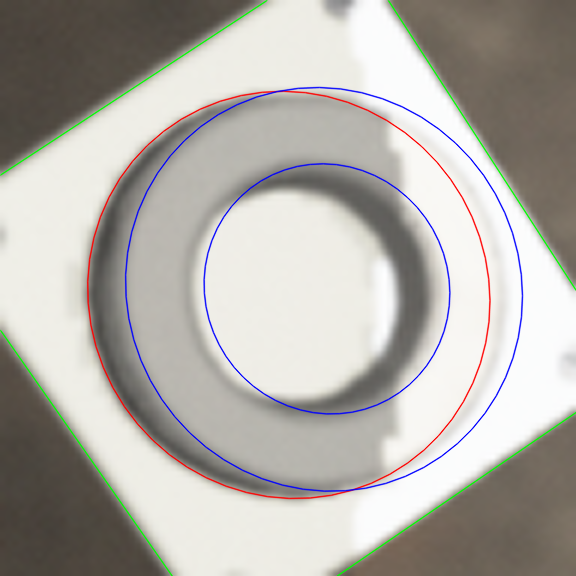

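View pics/g4.png

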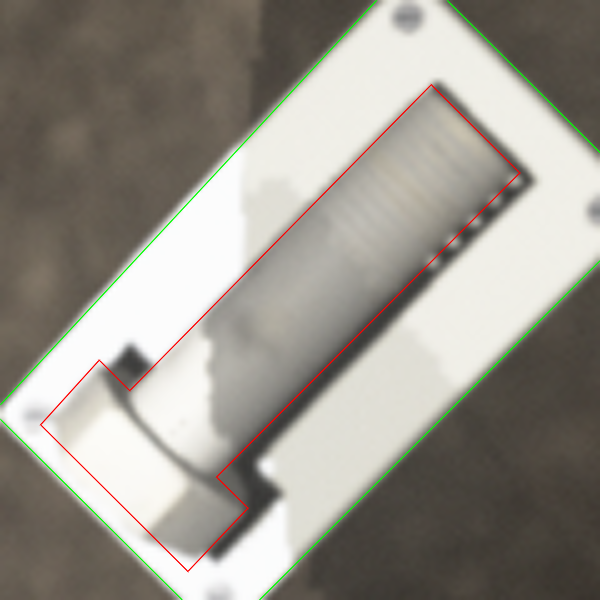

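```bash
python3 - <<'E'
from fin import *
x,y=457.3,59.0; Q=q(0.0)
for z in (110,23): print(np.round(env.ik([x,y,z],Q),2))
env.movep([x,y,110],Q); env.move_l([x,y,24],v=150); env.pause(.1); S('at'); claw.grasp(40); S('grip')
env.move_l([x,y,32],v=60); env.move_l([x,y+1.9,32],v=30); print(env.move_l([x,y+1.9,23.2],v=30,threshold=8)); S('down')
claw.open_jaws(); env.move_l([x,y+1.9,110],v=200)
env.movep([545,30,160],q(r(90))); env.pause(.15); snap('f3'); S()
cv2.imwrite('pics/g5.png',ring('f3'))
E
```

```text
[-0.21  0.79  0.03  2.04 -0.07  0.32 -0.13]
[-0.2   0.97  0.01  2.07 -0.04  0.1  -0.16]
at t 36.55 [457.7  59.   24.9] yaw 0.0 w 85.3 F [ 0.5 -0.1 -0.6]
grip t 36.97 [457.6  59.1  24.7] yaw 0.0 w 53.2 F [-0.9 -0.6 15.5]
True
down t 37.8 [457.4  60.9  24.4] yaw -0.0 w 53.0 F [0.7 0.1 0.8]
 t 40.08 [544.7  30.4 159.8] yaw 90.0 w 85.4 F [-1.2  0.2 -0.5]
f3 321 96 [469.  30. 288.]
```

View pics/g5.png

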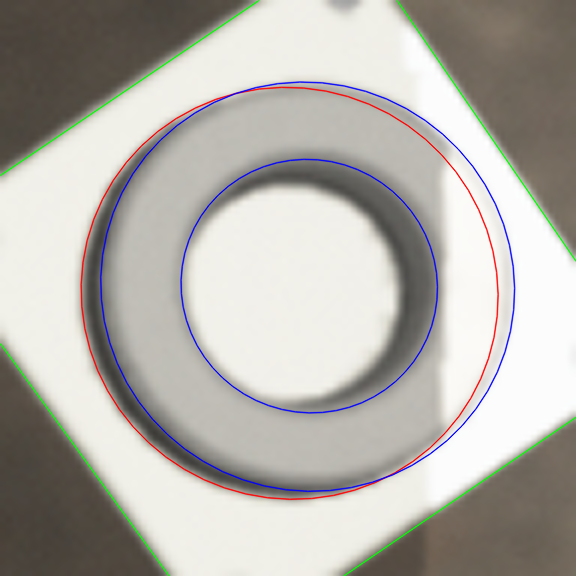

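```bash
python3 - <<'E'
from h import *
env.movep([400,-300,220],q(np.radians(90))); env.pause(.2); snap('fin_s','scene'); snap('fin_t','top'); S()
a=cv2.imread('pics/fin_s.png')[130:290,200:440]; cv2.imwrite('pics/fs.png',cv2.resize(a,None,fx=3,fy=3,interpolation=cv2.INTER_CUBIC))
t0=cv2.imread('pics/top0.png')[200:240,190:245]; t1=cv2.imread('pics/fin_t.png')[200:240,190:245]
cv2.imwrite('pics/ft.png',np.hstack([cv2.resize(k,None,fx=7,fy=7) for k in (t0,t1)]))
f=[cv2.threshold(cv2.cvtColor(k,cv2.COLOR_BGR2HSV)[...,1],200,1,0)[1] for k in (t0,t1)]
print([ (cv2.moments(k,True)['m10']/k.sum(),cv2.moments(k,True)['m01']/k.sum(),k.sum()) for k in f])
E
```

```text
t 41.75 [ 400.3 -299.6  219.9] yaw 90.0 w 85.1 F [-0.2 -0.3  0.1]
[(np.float64(28.75251509054326), np.float64(19.541247484909455), np.uint64(497)), (np.float64(28.819639278557116), np.float64(19.577154308617235), np.uint64(499))]
```

View pics/fs.png

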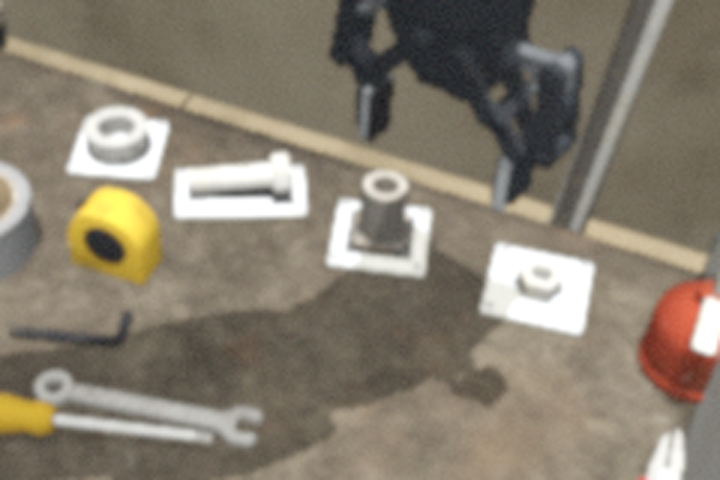

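View pics/fin_t.png

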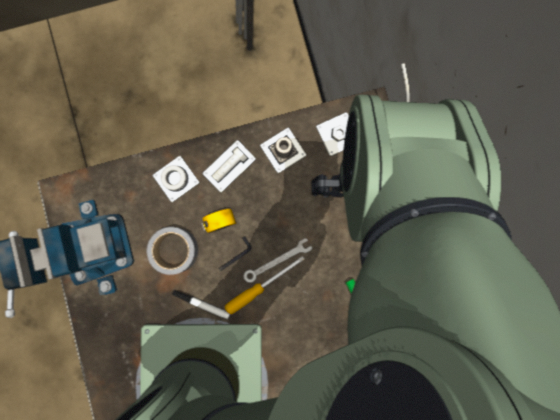

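```bash
python3 -c "
from bench import job,env
print(job.finish_job(), env.read_state()['time'])"
```

```text
the job is handed in; nothing more can be done
the job is handed in; nothing more can be done
```

All four parts are on their pads and released, and I handed the job in after about 42 s of robot time. `finish_job` gives no verdict, so the results below are my own measurements.

- **Ring:** it first came down about 2 mm off in y. I regripped it and shifted it 1.9 mm, and the last close-up shows it on the outline to well under 1 mm.
- **Casting:** it stands upright and is square to the print within about 0.4°. My position checks differ slightly: the flange's screw holes measured within about 1 mm of centre, but the hub top about 1.3 mm off in y. I left it there as a fair compromise.
- **Bolt:** it lies on its outline with its head on the printed head. The model overlay matched it within about 1 mm.
- **Nut:** it lies flat and within about 1 mm of centre. An earlier oblique view had suggested about 1.2 mm, but the near-overhead view did not confirm that.
- **Bystanders:** the tape measure moved less than 0.1 pixel in the top view, which is no real change. I never gripped or aimed for the green and brown look-alikes.
- **Robot:** at hand-in the gripper was open at 220 mm height and touching nothing.

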